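Snap the hatch cover onto the humanoid's forearm

TASK

Close the service bay of the robot forearm lying on the desk: take the long rectangular cover, the one of the three covers that fits between the bay's two snap hooks, and press it straight down, grip rib up, until both hooks have clicked over its ends and it lies fully home. Then let go.

Things in the scene. Friction and masses are not known exactly. Their poses are not given: they have to be found in the camera images.
- cover_center (a point): Loose hatch cover on the desk: light grey plastic plate 110 (its x) x 62 (y) x 8 mm, with a grip rib mid-top, 44 (x) x 18 (y), rising 28 mm above the plate; 60 g. Point: centre, 18 mm above the underside, 10 mm above the plate's top, 18 mm below the rib's top; z up. Half a turn is the same. Two covers nearby with the same rib do not fit: 74 x 62 mm, and round, 78 mm across.
- bay (a point): Centre of the open bay in the top of the white forearm shell (fixed, level), at the height of the ledge that the cover's underside rests on when home, 55 mm above the desk. x runs along the forearm to its black elbow drum, and along the fitted cover; z up. Side walls stand at y = +-45 mm, 6 mm above the ledge. White snap hooks, 24 mm wide, stand at both ends, stems' inner faces at x = +-58 mm.
- hook_elbow (a joint): Lean (rad) of the spring hook at the bay's +x end: 0 upright, at rest; grows as it spreads outwards, about 0.13 as the cover passes. Its nose reaches in to 50.5 mm from the bay's centre, 10 to 11.5 mm above the ledge; a slope flares from there up and out to 64 mm at 35 mm high. The cover meets the slopes 20 mm above the ledge, needs 5 to 20 N to push on, and clicks in the last 2 mm.
- hook_wrist (a joint): The same, for the like hook at the wrist (-x) end of the bay: 0 is upright, growing as it spreads outwards.
Not all that is in view belongs to the job. Leave any green or purple look-alike of the part that bears cover_center alone.

How it is judged:
By the outcome, as a careful person would: the job done as asked, in the order asked, and still so for the second after the job is handed in, with the robot touching nothing.
It also fails if it takes over 40 s, if anything falls off the work surface, if the arm or the gripper's body presses on something with over 40 N, if the wrist force passes 120 N, or if a joint passes its speed limit or range.

ROBOT

A 6-joint arm with a two-finger parallel gripper is mounted at the origin on the work surface. World frame = base frame: x ahead of the robot, y to its left, z up, the work surface at z = 0. Lengths are in m, angles in rad, forces in N, time in s.
With the tool pointing down it reaches from about 0.375 to 0.9 m from the base axis. Payload 3.1 kg.
Tool frame: the origin (TCP) lies at the very end of the fingers, on their centre line; the grasp point (between the pads) lies 19 mm behind it; z points along the fingers, x is the direction in which the jaws open and shut, and the axes are right-handed (so a half turn about z gives the same grasp; the last joint's range is limited). The gripper opens to 85 mm and grips with 20 to 120 N. Pads are 22 mm wide; open, the fingers measure 114 mm over their backs; the gripper's body (76 mm by 85 mm) begins 54 mm behind the grasp point. The pads swing forward as they close: fully open they stand 13 mm farther back than shut.
Start: joints at [0.938, 0.527, 1.433, -0, 1.181, -0.178], TCP at [0.275, 0.561, 0.231] pointing down, gripper open.
Joint ranges: [-3.08, 3.08], [-0.75, 2.2], [0.22, 2.44], [-1.43, 4.57], [0, 2.65], [-2.85, 2.85]. Speed limits (rad/s): [2.79, 2.79, 3.14, 3.14, 3.14, 3.14].

INTERFACE

Orientations are given as a unit quaternion [w, x, y, z].
In Python, from cell import env, cams, job_done gives the robot as it stands. The module is installed in compiled form; this text tells all that it offers.
- The arm moves only by the tool jog_arm, never from a script. Its argument "moves" is a list of rows, each a list of 4 numbers: the shift along the tool's x, y, z in mm, then the turn about the tool's z in rad. A call has 1 to 12 rows; each row is the pose to reach, as a shift and turn from the pose commanded when the call began, along the tool's axes at that moment; what a row does not reach only later rows make up. A row lasts 1/8 s, in which the tool goes at most 62.5 mm and 10.7 degrees, less where a joint would pass 70% of its speed; a pose out of reach is approached as far as the arm can. A call with a gripper value outside its range is refused whole. "claw" is the finger opening in mm, from 0 to 85.4, set as the call begins (left out, the last holds). The fingers move at their own pace and stop on an object; "grip_force" is the grip in N (left out, the last holds). Time passes only in rows, so rows that repeat a pose let the fingers close. It gives the time, the measured TCP pose, the force and the opening at its end, in the units of the state.
- env.state(): the state, without advancing time (a new reading comes with each control period).
- cams.snapshot(name): name is "scene" or "top"; returns the picture (480x640x3 uint8, blue, green, red); there is no depth.
- cams.camera_params(name): a dict with "camera_matrix" (3x3 intrinsics, pixels), "k1" (the pictures are not rectified: a ray, as slopes to the right and down, at radius r is drawn at 1 + k1 r^2 times it, then the intrinsics apply), "extrinsics" (4x4, takes a point from world to camera coordinates). Camera axes: x right, y up, looking along -z (the intrinsics and any distortion apply to the point x, -y, -z); pixel columns grow to the right and rows downward; lengths in m; the calibration is good to about 2 mm. A picture is of the moment at which its call begins. camera_params takes no time and is no camera call.
- job_done(): hands the job in, once; it reports no verdict.
The state is a dict: "t": time; "joint_positions": joint angles; "qvel": joint speeds; "effort": joint torques, N m; "eef_pos": TCP position; "tool_rot": TCP orientation; "force": force on the tool from outside, world axes, zero at the start; "moment": the same for the moment, N m; "opening": finger opening in m.
Only numpy, scipy, OpenCV 4.12 (cv2) and the standard library are available. Lean on these libraries where they do the work, as an engineer would, in place of code of your own. Each camera call takes 0.05 s, during which the arm holds its last target. There are 200 camera calls.

## Working session

There is one attempt and no reset: what is moved stays moved. The work goes in short steps, Python scripts to look and compute and a tool call to move; the robot and the scene stay as the last step left them, time stands still between calls to the robot, and variables do not carry over. Pictures are saved under pics/ and viewed, about 8 in all and at most 12, crops included, and the job is handed in when it is done.

Besides the shell and the picture viewer there is one more tool, called after "Emit:" by a JSON object that holds its "fn" and its "kwargs", one argument or row to a line. jog_arm: Moves the arm, as the interface text tells. Its arguments: {"type":"object","properties":{"moves":{"type":"array","items":{"type":"array","items":{"type":"number"}}},"claw":{"type":"number"},"grip_force":{"type":"number"}},"required":["moves"]}

```bash
mkdir -p pics; python3 - <<'E'
from cell import env,cams
import cv2,numpy as np
print(env.state())
for n in("scene","top"):
    cv2.imwrite(f"pics/{n}0.png",cams.snapshot(n)); print(cams.camera_params(n))
E
```

```text
{'t': 0.0, 'joint_positions': array([ 9.37506688e-01,  5.28477083e-01,  1.43391589e+00, -2.59107311e-05,
        1.18136895e+00, -1.78493000e-01]), 'qvel': array([-0.00032427,  0.00062604, -0.00114994, -0.00050219,  0.00059566,
       -0.00057147]), 'effort': array([-8.23235550e-04, -4.42356348e+01, -1.78019428e+01, -3.85500534e-04,
        8.61633540e-03,  1.94209730e-05]), 'eef_pos': array([0.27409516, 0.56089402, 0.23032258]), 'tool_rot': array([ 4.12943145e-04,  8.48312760e-01,  5.29494366e-01, -1.00301981e-03]), 'force': array([ 1.29737367, -0.35214222,  0.03486343]), 'moment': array([-0.02315138,  0.00443921,  0.00038843]), 'opening': 0.08564456957677914}
{'camera_matrix': array([[548.18186716,   0.        , 326.003201  ],
       [  0.        , 548.18186716, 237.53968149],
       [  0.        ,   0.        ,   1.        ]]), 'k1': -0.1460319560592402, 'extrinsics': array([[-0.29593918,  0.95509431, -0.01465821,  0.2085368 ],
       [-0.61406819, -0.17847186,  0.7688095 ,  0.24497394],
       [ 0.7316695 ,  0.236522  ,  0.63930985, -1.3422001 ],
       [ 0.        ,  0.        ,  0.        ,  1.        ]])}
{'camera_matrix': array([[570.22341061,   0.        , 314.56333966],
       [  0.        , 570.22341061, 236.2414256 ],
       [  0.        ,   0.        ,   1.        ]]), 'k1': -0.08126885029295958, 'extrinsics': array([[-0.05000984, -0.99874092, -0.00394875, -0.06779578],
       [ 0.97804691, -0.04977368,  0.20235323, -0.50873673],
       [-0.202295  ,  0.00625759,  0.97930464, -1.20326705],
       [ 0.        ,  0.        ,  0.        ,  1.        ]])}
```

View pics/top0.png

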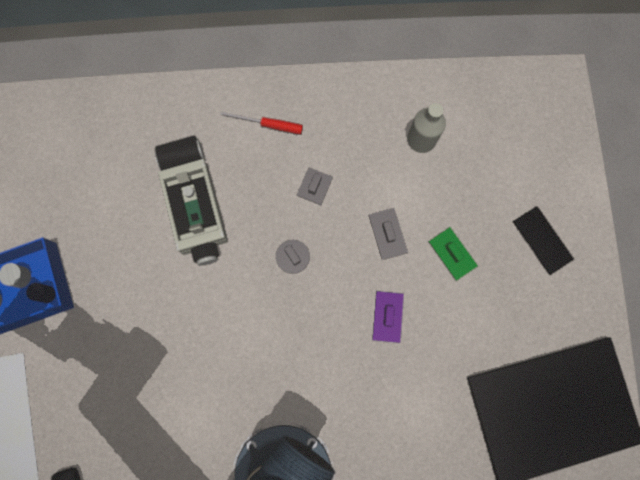

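View pics/scene0.png

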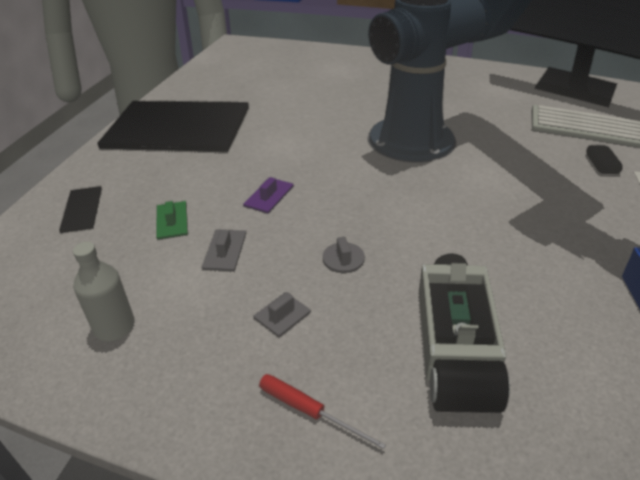

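Top view: long grey cover (388,233). It could be confused with the short cover (315,186), round cover (293,256), green (453,253) and purple (388,317) look-alikes, or the black plate (543,240). I choose (388,233), and the forearm bay is around (192,205). Next is one close crop of both.

```bash
cat > h.py <<'E'
import numpy as np,cv2
from cell import env,cams
def par(n):
    p=cams.camera_params(n); F=np.diag([1,-1,-1])@p["extrinsics"][:3]
    return p["camera_matrix"],np.array([p["k1"],0,0,0.]),F[:,:3],F[:,3]
def proj(n,P):
    K,d,R,t=par(n); return cv2.projectPoints(np.atleast_2d(P).astype(float),R,t,K,d)[0][:,0]
def unproj(n,uv,z):
    K,d,R,t=par(n); q=cv2.undistortPoints(np.array(uv,float).reshape(-1,1,2),K,d)[:,0]
    r=np.c_[q,np.ones(len(q))]@R; c=-R.T@t
    return c+r*((np.broadcast_to(z,len(q))-c[2])/r[:,2])[:,None]
def crop(im,u,v,w,h,s):
    return cv2.resize(im[v:v+h,u:u+w],None,fx=s,fy=s,interpolation=cv2.INTER_CUBIC)
E
python3 - <<'E'
import cv2,numpy as np
from h import *
im=cv2.imread("pics/top0.png")
a=crop(im,145,130,90,140,4); b=crop(im,360,200,60,70,6); b=cv2.copyMakeBorder(b,0,140,0,0,0)
cv2.imwrite("pics/c1.png",np.hstack([a,b]))
E
```

```text
(no output)
```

View pics/c1.png

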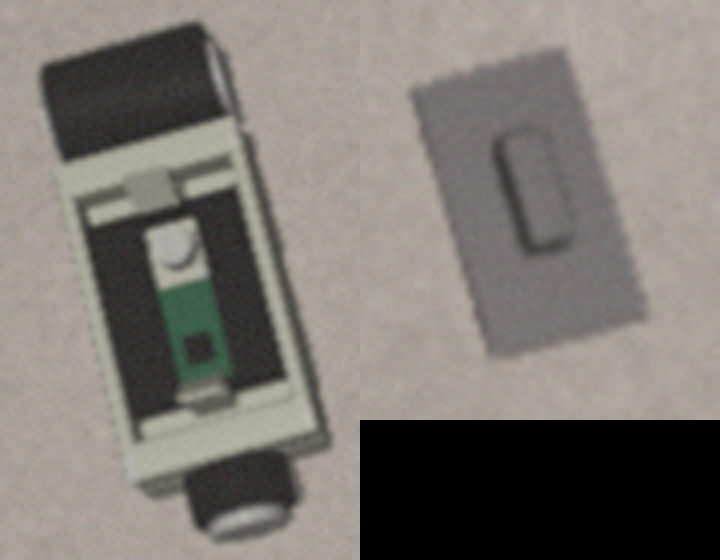

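```bash
cat > est.py <<'E'
from h import *
from scipy.optimize import least_squares
def src(p,o,s): return (np.array(p,float)+.5)/s-.5+np.array(o)
def pose(p,L): 
    c,s=np.cos(p[2]),np.sin(p[2]); L=np.atleast_2d(L)
    return np.c_[p[0]+c*L[:,0]-s*L[:,1],p[1]+s*L[:,0]+c*L[:,1],L[:,2]]
if __name__=="__main__":
    im=cv2.imread("pics/top0.png")
    cv=src([(52,88),(206,48),(290,318),(130,356)],(360,200),6)
    L=np.array([(55,31,8),(55,-31,8),(-55,-31,8),(-55,31,8)])/1e3
    W=unproj("top",cv,.008); print(W,[np.linalg.norm(W[i]-W[i-1]) for i in range(4)])
    f=least_squares(lambda p:(proj("top",pose(p,L))-cv).ravel(),[*W.mean(0)[:2],.2]); print("cover",f.x,f.fun.round(2))
    bu=src([(122,175),(172,165),(185,197),(135,210)],(145,130),4)
    LB=np.array([(64,12,90),(64,-12,90),(50.5,-12,66),(50.5,12,66)])/1e3
    wl=src([(78,205),(131,438)],(145,130),4); wr=src([(238,165),(290,385)],(145,130),4)
    print("walls",unproj("top",np.r_[wl,wr],.061).round(4)); print("hook",unproj("top",bu,[.09,.09,.066,.066]).round(4))
    def r(p):
        e=(proj("top",pose(p,LB))-bu).ravel()
        for q,y in((wl,.045),(wr,-.045)):
            w=unproj("top",q,.061)[:,:2]-p[:2]; e=np.r_[e,(w@[-np.sin(p[2]),np.cos(p[2])]-y)*500]
        return e
    g=least_squares(r,[.55,.2,.2]); print("bay",g.x,g.fun.round(2)); np.save("est.npy",np.r_[f.x,g.x])
    big=crop(im,145,130,90,140,4)
    for n,M,o in(("h",LB,0),("h",LB*[-1,1,1],0),("w",np.array([(58,45,61),(58,-45,61),(-58,-45,61),(-58,45,61)])/1e3,0)):
        q=((proj("top",pose(g.x,M))-(145,130)+.5)*4-.5).round().astype(int); cv2.polylines(big,[q],True,(0,0,255),1)
    b2=crop(im,360,200,60,70,6)
    rib=np.array([(22,9,36),(22,-9,36),(-22,-9,36),(-22,9,36)])/1e3
    for M in(L,rib):
        q=((proj("top",pose(f.x,M))-(360,200)+.5)*6-.5).round().astype(int); cv2.polylines(b2,[q],True,(0,0,255),1)
    cv2.imwrite("pics/c2.png",np.hstack([big,cv2.copyMakeBorder(b2,0,140,0,0,0)]))
E
python3 est.py
```

```text
[[ 0.55902578 -0.21949136  0.008     ]
 [ 0.57184426 -0.27980495  0.008     ]
 [ 0.46513476 -0.30337242  0.008     ]
 [ 0.45373626 -0.24172582  0.008     ]] [np.float64(0.1076115924639567), np.float64(0.061660702393829946), np.float64(0.10928102614219788), np.float64(0.06269153715752797)]
cover [ 0.51246293 -0.26110087  0.20823942] [-0.07 -0.35  0.08 -0.36 -0.25  0.05  0.23  0.64]
walls [[0.6468 0.2379 0.061 ]
 [0.5116 0.2078 0.061 ]
 [0.6653 0.1473 0.061 ]
 [0.5369 0.1196 0.061 ]]
hook [[0.6533 0.2059 0.09  ]
 [0.6575 0.1782 0.09  ]
 [0.6465 0.1762 0.066 ]
 [0.6405 0.2044 0.066 ]]
bay [0.59353618 0.17892326 0.21506376] [ 0.74 -0.12 -1.19 -0.41 -0.77  0.52  1.32  0.01  0.64  0.33 -0.63 -0.43]
```

View pics/c2.png

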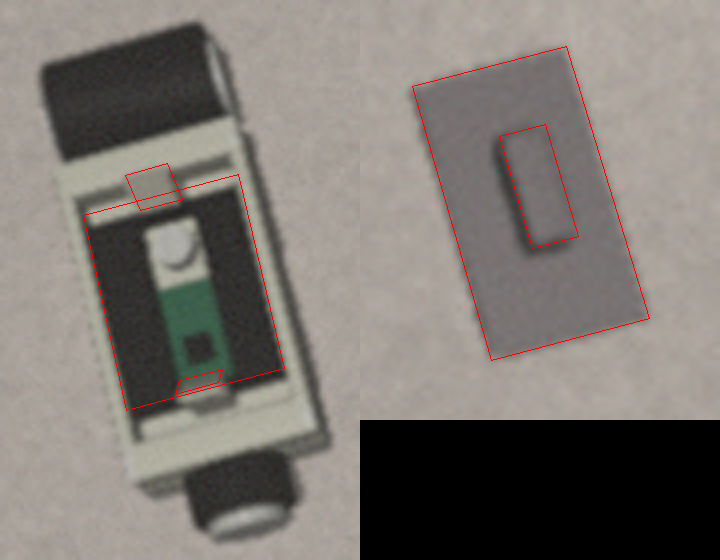

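```bash
python3 - <<'E'
from h import *
a=crop(cv2.imread("pics/scene0.png"),415,250,95,120,5)
t=cv2.imread("pics/top0.png")
b=crop(t,170,165,30,30,10); c=crop(t,180,215,30,30,10)
cv2.imwrite("pics/c3.png",np.hstack([a,np.vstack([b,c])]))
g=np.load("est.npy")[3:]
from est import pose
print((proj("scene",pose(g,np.array([(64,12,90),(64,-12,90),(50.5,-12,66),(50.5,12,66),(-64,12,90),(-64,-12,90),(-50.5,-12,66),(-50.5,12,66)])/1e3))-(415,250))*5)
K,d,R,tt=par("top");print(-R.T@tt)
E
```

```text
[[299.07866018 377.79409791]
 [214.0576932  374.17250399]
 [197.74882367 393.83851597]
 [280.04273292 397.36500441]
 [251.88793267  70.57827691]
 [176.07570818  67.2773426 ]
 [169.68593322 151.71146318]
 [245.02906349 154.9970765 ]]
[ 0.25076302 -0.08550257  1.28104182]
```

View pics/c3.png

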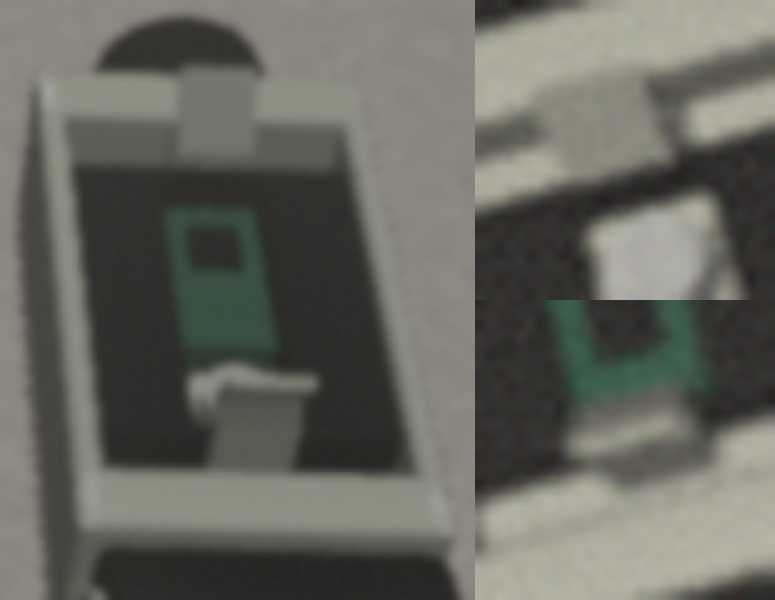

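```bash
python3 - <<'E'
from est import *
E=np.array([(64,12,90),(64,-12,90),(50.5,-12,66.5),(50.5,12,66.5)])/1e3; Wh=E*[-1,1,1]
te=src([(70,88),(162,72),(200,157),(102,182)],(170,165),10)
tw=src([(95,137),(213,112),(210,85),(95,110)],(180,215),10)
sw=src([(258,69),(180,68),(177,156),(253,158)],(415,250),5)
wl=src([(78,205),(131,438)],(145,130),4); wr=src([(238,165),(290,385)],(145,130),4)
def top(p):
    e=np.r_[(proj("top",pose(p,E))-te).ravel(),(proj("top",pose(p,Wh))-tw).ravel()]
    for q,y in((wl,.045),(wr,-.045)):
        w=unproj("top",q,.061)[:,:2]-p[:2]; e=np.r_[e,(w@[-np.sin(p[2]),np.cos(p[2])]-y)*500]
    return e
sc=lambda p:(proj("scene",pose(p,Wh))-sw).ravel()
for n,f in(("top",top),("scene",sc),("both",lambda p:np.r_[top(p),sc(p)])):
    g=least_squares(f,[.59,.18,.21],loss="soft_l1"); print(n,g.x.round(4),f(g.x).round(1))
E
```

```text
top [0.5918 0.1784 0.2224] [-0.7  0.7  0.7 -0.5  0.6 -0.2 -0.   0.1 -0.3  0.6 -1.3  0.1 -0.2 -0.6
  0.7 -0.2  0.5  0.7 -0.8 -0.1]
scene [0.5927 0.1825 0.256 ] [-0.2  0.5  0.3  0.5  0.  -0.4 -0.2 -0.6]
both [0.5923 0.1792 0.2139] [-0.8  0.4  0.6 -0.8  0.4 -0.4 -0.2 -0.2 -0.9  0.4 -1.9  0.  -0.7 -0.7
  0.2 -0.4  0.4  0.  -0.9 -0.7 -0.5  0.3 -0.1 -0.2 -0.7 -1.2 -0.8 -0.9]
```

Cover is at about (0.512, -0.261), yaw 0.208, and its sides measure 108×62 mm against the stated 110×62. The bay is at about (0.592, 0.179), yaw about 0.217, with hooks and walls agreeing to about 2 mm. Next I travel above the cover.

Emit:
{"fn": "jog_arm", "kwargs": {
  "moves": [
    [-20, 18, 0, -0.03],
    [-60, 54, 0, -0.09],
    [-105, 95, 0, -0.15],
    [-150, 136, 0, -0.21],
    [-195, 177, 0, -0.27],
    [-240, 217, 0, -0.33],
    [-285, 258, 0, -0.39],
    [-330, 299, 0, -0.45],
    [-375, 340, 0, -0.51],
    [-420, 380, 0, -0.57],
    [-465, 421, 0, -0.63],
    [-510, 462, 0, -0.66]
  ],
  "claw": 60,
  "grip_force": 80
}}

```text
t: 1.6
eef_pos: [0.4656, -0.1016, 0.2312]
tool_rot: [-0.0, 0.631, 0.776, 0.0]
force: [1.2, -1.0, 0.5]
opening: 0.0602
```

```bash
cat > go.py <<'E'
import sys,numpy as np
from cell import env
from scipy.spatial.transform import Rotation as Ro
x,y,z,yaw=map(float,sys.argv[1:5]); s=env.state()   # yaw: angle of cover x; tool x = yaw+90deg
R=Ro.from_quat(s["tool_rot"],scalar_first=True).as_matrix(); a=np.arctan2(R[1,0],R[0,0])
d=a-(yaw+np.pi/2); d=(d+np.pi/2)%np.pi-np.pi/2
print("t",s["t"],"pos",s["eef_pos"].round(4),"F",s["force"].round(1),"open",round(s["opening"],4),"tilt",R[:,2].round(4),"q",s["joint_positions"].round(2))
print("shift mm",(R.T@(np.array([x,y,z])-s["eef_pos"])*1e3).round(1),"turn",round(d,4))
E
python3 go.py .5125 -.261 .13 .208
```

```text
t 1.6 pos [ 0.4656 -0.1016  0.2312] F [ 1.2 -1.   0.5] open 0.0602 tilt [-1.e-04  4.e-04 -1.e+00] q [-0.45  0.33  1.79  0.    1.02 -2.23]
shift mm [-165.6   13.3  101.1] turn -0.0022
```

Emit:
{"fn": "jog_arm", "kwargs": {
  "moves": [
    [-40, 3, 10, 0],
    [-85, 7, 30, 0],
    [-130, 11, 60, 0],
    [-160, 13, 85, 0],
    [-166, 13, 95, 0],
    [-166, 13, 101, 0],
    [-166, 13, 101, 0]
  ],
  "claw": 50
}}

```text
t: 2.48
eef_pos: [0.5116, -0.258, 0.1304]
tool_rot: [-0.001, 0.631, 0.776, 0.0]
force: [-0.5, -0.1, -0.4]
opening: 0.0502
```

```bash
python3 go.py .5125 -.261 .010 .208; python3 - <<'E'
from h import *
a=cams.snapshot("top");b=cams.snapshot("scene")
cv2.imwrite("pics/top1.png",a);cv2.imwrite("pics/scene1.png",b)
cv2.imwrite("pics/c4.png",np.hstack([crop(a,350,190,80,100,5),crop(b,180,170,80,100,5)]))
E
```

```text
t 2.475 pos [ 0.5116 -0.258   0.1304] F [-0.5 -0.1 -0.4] open 0.0502 tilt [-0.001  0.001 -1.   ] q [-0.66  0.59  1.65  0.    0.89 -2.44]
shift mm [ -3.3   0.4 120.4] turn -0.0017
```

View pics/c4.png

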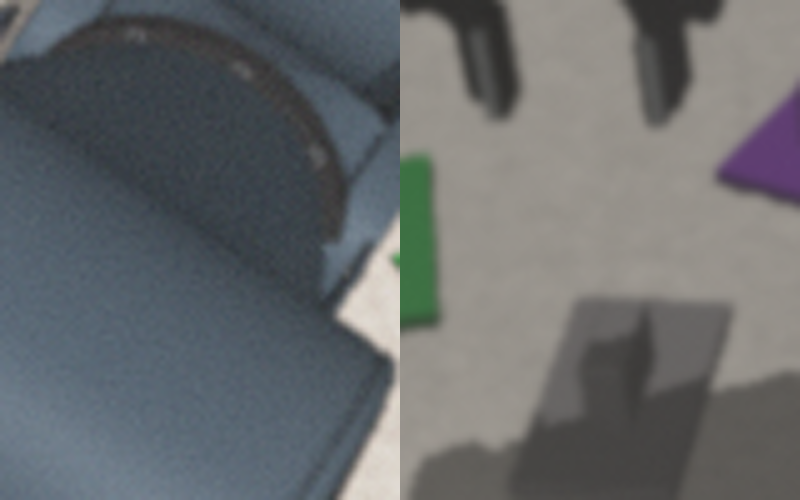

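```bash
python3 - <<'E'
from est import *
print(unproj("scene",src([(178,300),(335,305)],(180,170),5),.008).round(4))
p=np.load("est.npy")[:3]; print(pose(p,np.array([(-55,-31,8),(-55,31,8)])/1e3).round(4))
# fingertips vs TCP in scene (tips at crop ~ (92,120),(255,125))
print(unproj("scene",src([(92,120),(255,125)],(180,170),5),.13).mean(0).round(4))
E
```

```text
[[ 0.4706 -0.2988  0.008 ]
 [ 0.4562 -0.2381  0.008 ]]
[[ 0.4651 -0.3028  0.008 ]
 [ 0.4522 -0.2421  0.008 ]]
[ 0.5145 -0.2599  0.13  ]
```

Emit:
{"fn": "jog_arm", "kwargs": {
  "moves": [
    [-1, 2, 20, 0],
    [-1, 2, 50, 0],
    [-1, 2, 80, 0],
    [-1, 2, 100, 0],
    [-1, 2, 112, 0],
    [-1, 2, 120, 0],
    [-1, 2, 120, 0],
    [-1, 2, 120, 0]
  ]
}}

```text
t: 3.58
eef_pos: [0.5147, -0.2604, 0.011]
tool_rot: [0.001, 0.631, 0.776, 0.0]
force: [-0.1, 0.6, 0.5]
opening: 0.0502
```

Emit:
{"fn": "jog_arm", "kwargs": {
  "moves": [
    [0, 0, 0, 0],
    [0, 0, 0, 0],
    [0, 0, 0, 0],
    [0, 0, 0, 0],
    [0, 0, 0, 0],
    [0, 0, 0, 0]
  ],
  "claw": 0,
  "grip_force": 80
}}

```text
t: 4.32
eef_pos: [0.5146, -0.2604, 0.0111]
tool_rot: [0.001, 0.631, 0.776, -0.0]
force: [0.2, 0.5, 5.5]
opening: 0.0165
```

```bash
python3 go.py .513 -.26 .010 .208
```

```text
t 4.325 pos [ 0.5146 -0.2604  0.0111] F [0.2 0.5 5.5] open 0.0165 tilt [ 1.e-03 -8.e-04 -1.e+00] q [-0.66  0.79  1.7  -0.    0.65 -2.44]
shift mm [ 0.7 -1.5  1.1] turn -0.0028
```

Emit:
{"fn": "jog_arm", "kwargs": {
  "moves": [
    [0, 0, -15, 0],
    [0, 0, -50, 0],
    [0, 0, -95, 0],
    [20, 8, -130, 0],
    [60, 24, -155, 0],
    [110, 44, -170, 0],
    [165, 66, -180, 0],
    [220, 88, -180, 0],
    [275, 110, -180, 0],
    [325, 130, -180, 0],
    [360, 145, -180, 0],
    [360, 145, -180, 0]
  ]
}}

```text
t: 5.82
eef_pos: [0.5826, 0.1247, 0.1907]
tool_rot: [0.0, 0.629, 0.777, 0.0]
force: [-0.2, -0.2, -0.3]
opening: 0.0166
```

```bash
python3 go.py .592 .180 .150 .217
```

```text
t 5.825 pos [0.5826 0.1247 0.1907] F [-0.2 -0.2 -0.3] open 0.0166 tilt [ 6.e-04  4.e-04 -1.e+00] q [ 0.02  0.54  1.55  0.    1.06 -1.76]
shift mm [52.1 20.6 40.7] turn -0.0074
```

Emit:
{"fn": "jog_arm", "kwargs": {
  "moves": [
    [20, 8, 8, 0],
    [40, 16, 22, -0.005],
    [52, 21, 34, -0.008],
    [52, 21, 41, -0.008],
    [52, 21, 41, -0.008],
    [52, 21, 41, -0.008]
  ]
}}

```text
t: 6.58
eef_pos: [0.593, 0.1765, 0.1495]
tool_rot: [0.0, 0.628, 0.778, 0.0]
force: [0.2, -0.1, -1.1]
opening: 0.0166
```

```bash
python3 go.py .592 .180 .150 .217; python3 - <<'E'
from h import *
b=cams.snapshot("scene");cv2.imwrite("pics/scene2.png",b);a=cams.snapshot("top");cv2.imwrite("pics/top2.png",a)
cv2.imwrite("pics/c5.png",crop(b,400,190,130,140,4))
E
```

```text
t 6.575 pos [0.593  0.1765 0.1495] F [ 0.2 -0.1 -1.1] open 0.0166 tilt [ 3.e-04 -2.e-04 -1.e+00] q [ 0.11  0.62  1.52 -0.    1.   -1.67]
shift mm [ 3.6 -0.3 -0.5] turn -0.0045
```

View pics/c5.png

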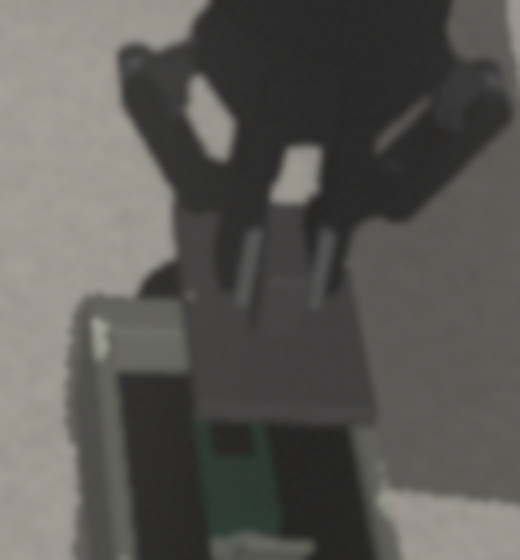

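```bash
python3 - <<'E'
from est import *
L=np.array([(55,31,146.5),(55,-31,146.5),(-55,-31,146.5)])/1e3
uv=src([(376,407),(197,411),(175,206)],(400,190),4)
print(unproj("scene",uv,.1465).round(4))
f=least_squares(lambda p:(proj("scene",pose(p,L))-uv).ravel(),[.59,.18,.21]);print("cover",f.x,f.fun.round(1))
E=np.array([(64,12,90),(64,-12,90),(50.5,-12,66.5),(50.5,12,66.5)])/1e3; Wh=E*[-1,1,1]
sw=src([(258,69),(180,68),(177,156),(253,158)],(415,250),5)
# bay rim inner edges in scene (crop c3): left y=-45: (68,120)-(104,465); right: (345,120)-(413,470)
l=src([(68,122),(103,462)],(415,250),5); r=src([(345,120),(415,470)],(415,250),5)
print("rim",unproj("scene",np.r_[l,r],.061).round(4))
def s(p):
    e=(proj("scene",pose(p,Wh))-sw).ravel()
    for q,y in((l,-.045),(r,.045)):
        w=unproj("scene",q,.061)[:,:2]-p[:2]; e=np.r_[e,(w@[-np.sin(p[2]),np.cos(p[2])]-y)*500]
    return e
g=least_squares(s,[.59,.18,.21]);print("bay",g.x,g.fun.round(1))
E
```

```text
[[0.6374 0.2189 0.1465]
 [0.6559 0.1602 0.1465]
 [0.5509 0.1381 0.1465]]
cover [0.59411895 0.17828572 0.21838638] [ 0.9  2.1 -0.  -0.7 -1.  -1.8]
rim [[0.536  0.1219 0.061 ]
 [0.6733 0.1545 0.061 ]
 [0.5101 0.2092 0.061 ]
 [0.6523 0.242  0.061 ]]
bay [0.59290489 0.18152077 0.23437999] [ 0.1  0.6  0.5  0.4  0.1 -0.6 -0.1 -0.5  0.1  0.   0.6 -0. ]
```

Emit:
{"fn": "jog_arm", "kwargs": {
  "moves": [
    [3, 0, 10, -0.01],
    [3, 0, 25, -0.01],
    [3, 0, 38, -0.01],
    [3, 0, 46, -0.01],
    [3, 0, 46, -0.01],
    [3, 0, 46, -0.01]
  ]
}}

```text
t: 7.42
eef_pos: [0.5925, 0.1801, 0.1035]
tool_rot: [0.0, 0.624, 0.781, 0.0]
force: [-0.3, 0.3, -0.4]
opening: 0.0164
```

```bash
python3 go.py .592 .1795 .083 .222; python3 - <<'E'
from h import *
b=cams.snapshot("scene");cv2.imwrite("pics/scene3.png",b)
c=crop(b,405,230,110,115,5); cv2.imwrite("pics/c6.png",cv2.convertScaleAbs(c,alpha=2.2,beta=-40))
E
```

```text
t 7.425 pos [0.5925 0.1801 0.1035] F [-0.3  0.3 -0.4] open 0.0164 tilt [ 6.e-04  1.e-04 -1.e+00] q [ 0.11  0.68  1.55 -0.    0.91 -1.68]
shift mm [-0.5 -0.6 20.5] turn 0.0012
```

View pics/c6.png

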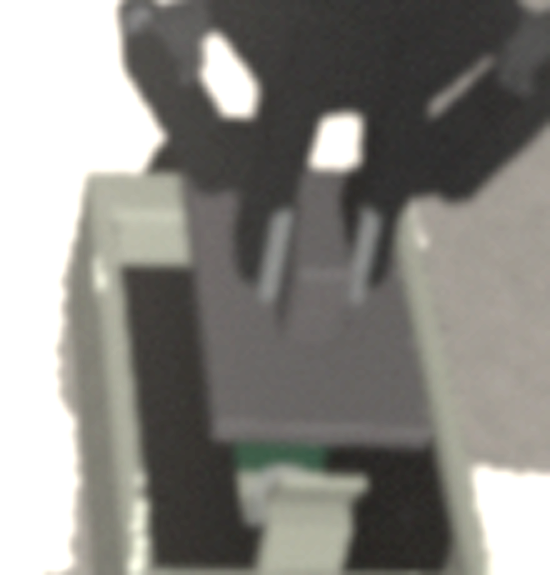

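```bash
python3 - <<'E'
from est import *
p=[.5925,.180,.222]
for n,M in(("under",[(55,-31,92.5),(55,31,92.5)]),("ptop",[(55,-31,100.5),(55,31,100.5)]),("hook in",[(64,-12,90),(64,12,90)]),("hook +5",[(69,-12,90),(69,12,90)]),("rim near in",[(75,-45,61),(75,45,61)])):
    print(n,((proj("scene",pose(p,np.array(M)/1e3))-(405,230)+.5)*5-.5).round(0).tolist())
E
```

```text
under [[203.0, 442.0], [421.0, 450.0]]
ptop [[207.0, 423.0], [426.0, 431.0]]
hook in [[272.0, 475.0], [357.0, 478.0]]
hook +5 [[274.0, 488.0], [359.0, 491.0]]
rim near in [[145.0, 566.0], [459.0, 578.0]]
```

Observed edges match the prediction to within about 1–2 mm: cover end at rows 425–440, hook top at row 475, with the hook centred on the cover at column ~320. I now press down in stages.

Emit:
{"fn": "jog_arm", "kwargs": {
  "moves": [
    [0, 0, 6, 0],
    [0, 0, 12, 0],
    [0, 0, 17, 0],
    [0, 0, 20, 0],
    [0, 0, 23, 0],
    [0, 0, 26, 0]
  ]
}}

```text
t: 8.22
eef_pos: [0.5941, 0.1803, 0.0796]
tool_rot: [0.002, 0.624, 0.782, 0.002]
force: [-1.1, -0.0, 14.1]
opening: 0.0171
```

Emit:
{"fn": "jog_arm", "kwargs": {
  "moves": [
    [0, 0, 2, 0],
    [0, 0, 4, 0],
    [0, 0, 6, 0],
    [0, 0, 8, 0],
    [0, 0, 8, 0]
  ]
}}

```text
t: 8.85
eef_pos: [0.591, 0.1799, 0.068]
tool_rot: [-0.001, 0.624, 0.781, -0.001]
force: [-0.8, -0.8, -2.8]
opening: 0.0165
```

Emit:
{"fn": "jog_arm", "kwargs": {
  "moves": [
    [0, 0, 1, 0],
    [0, 0, 2, 0],
    [0, 0, 3, 0],
    [0, 0, 3, 0]
  ]
}}

```text
t: 9.35
eef_pos: [0.5922, 0.18, 0.0663]
tool_rot: [0.0, 0.624, 0.781, 0.0]
force: [0.1, 0.9, -0.8]
opening: 0.0167
```

Emit:
{"fn": "jog_arm", "kwargs": {
  "moves": [
    [0, 0, 1, 0],
    [0, 0, 2, 0],
    [0, 0, 3, 0],
    [0, 0, 3, 0]
  ]
}}

```text
t: 9.85
eef_pos: [0.5924, 0.1801, 0.066]
tool_rot: [0.0, 0.624, 0.782, 0.0]
force: [-4.3, -1.2, 14.7]
opening: 0.0167
```

Force rises against a hard stop at z = 0.066, which is the expected home height. I release, lift clear and look.

Emit:
{"fn": "jog_arm", "kwargs": {
  "moves": [
    [0, 0, -2, 0],
    [0, 0, -2, 0],
    [0, 0, -2, 0],
    [0, 0, -2, 0]
  ],
  "claw": 36
}}

```text
t: 10.35
eef_pos: [0.592, 0.18, 0.0649]
tool_rot: [-0.0, 0.624, 0.781, -0.0]
force: [0.5, 0.0, 0.4]
opening: 0.036
```

Emit:
{"fn": "jog_arm", "kwargs": {
  "moves": [
    [0, 0, -10, 0],
    [0, 0, -30, 0],
    [0, 0, -60, 0],
    [0, 0, -100, 0],
    [0, -40, -140, 0],
    [0, -90, -140, 0],
    [0, -140, -140, 0],
    [0, -170, -140, 0],
    [0, -170, -140, 0]
  ]
}}

```text
t: 11.48
eef_pos: [0.4239, 0.1422, 0.2059]
tool_rot: [-0.0, 0.624, 0.781, -0.0]
force: [0.6, 0.4, 0.1]
opening: 0.0358
```

```bash
python3 - <<'E'
from h import *
b=cams.snapshot("scene");t=cams.snapshot("top");cv2.imwrite("pics/top4.png",t);cv2.imwrite("pics/scene4.png",b)
c=crop(b,415,250,95,120,5); d=crop(t,155,155,75,120,5)
cv2.imwrite("pics/c7.png",cv2.convertScaleAbs(np.hstack([c,d[:,:320]]),alpha=1.5))
from est import *
p=[.5925,.180,.222]
for z in(8,14):
  for n in("scene","top"):
    o=((415,250) if n=="scene" else (155,155))
    print(z,n,((proj(n,pose(p,np.array([(55,31,55+z),(55,-31,55+z),(-55,-31,55+z),(-55,31,55+z)])/1e3))-o+.5)*5-.5).round(0).tolist())
E
```

```text
8 scene [[352.0, 418.0], [140.0, 410.0], [113.0, 147.0], [306.0, 154.0]]
8 top [[81.0, 144.0], [215.0, 108.0], [271.0, 338.0], [134.0, 375.0]]
14 scene [[356.0, 405.0], [142.0, 397.0], [115.0, 133.0], [309.0, 141.0]]
14 top [[77.0, 140.0], [212.0, 104.0], [268.0, 335.0], [131.0, 372.0]]
```

View pics/c7.png

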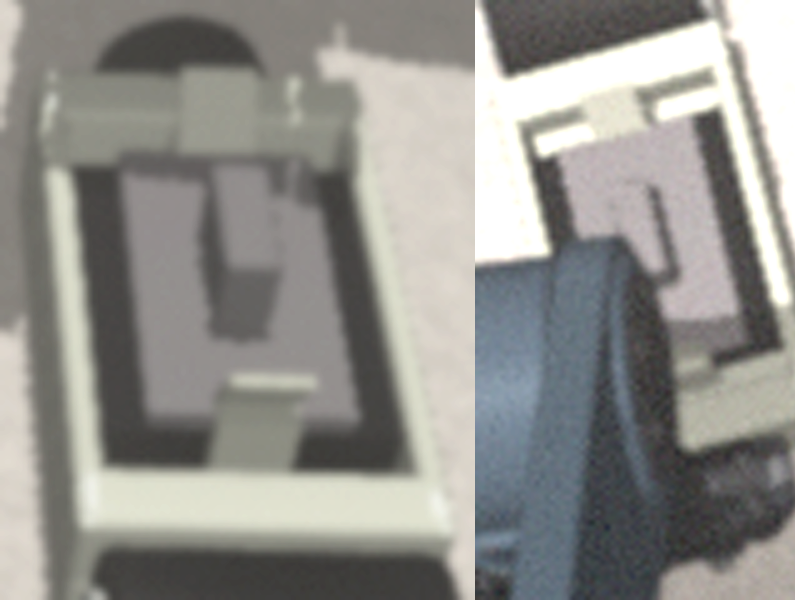

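```bash
python3 -c "
from cell import job_done,env
print(job_done(),env.state()['t'])"
```

```text
the job is handed in; nothing more can be done
the job is handed in; nothing more can be done
```

The long grey cover is pressed into the forearm bay, rib up, and the job is handed in with the gripper open and clear. By the last move the clock stood at about 11.5 s of the 40 s allowed.

**Pressing:** the hooks pushed back with up to about 14 N on the way in, and that force then vanished as the cover clicked. A second push met a hard stop at a TCP height of 0.066 m, the expected home height.

**Last picture:**
- In the scene camera, the cover's elbow-end top edge lies within about 3 pixels (in a 5× crop) of where a fully seated cover should appear. It is well away from where it would be if it sat 6 mm high.
- The wrist-end edge reads slightly lower than predicted.
- Both hooks are back at their original upright positions over the cover's ends.

**Disagreements:**
- The two cameras differed by about 4 mm on the cover's position and by about 3 mm on the bay's. I used their average, and that was enough for the fit.
- The top view was partly blocked by the arm at the end, so the final check rests mainly on the scene view and the force readings.
- The gripper read 16.5 mm on the 18 mm rib. The grip held, and I did not look into the difference.

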